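# Unlock the vial rack and hold it up level

### The arm

A 6-joint arm with a two-finger parallel gripper is mounted at the origin on a cart in front of the work surface, level with it; the furniture and walls round the work are solid. World frame = base frame: x ahead of the robot, y to its left, z up, the work surface at z = 0. Lengths are in m, angles in rad, forces in N, time in s.
With the tool pointing down it reaches from about 0.25 to 0.775 m from the base axis. Payload 4 kg.
Tool frame: the origin (TCP) lies at the very end of the fingers, on their centre line; the grasp point (between the pads) lies tcp_to_grasp behind it (tcp_to_grasp is the distance from the TCP to the grasp point, in m); z points along the fingers, y is the direction in which the jaws open and shut (so a half turn about z gives the same grasp; the last joint's range is limited). The gripper opens to 94 mm and grips with 3 to 60 N. Pads are 16 mm wide; open, the fingers measure 119 mm over their backs; the gripper's body (75 mm by 177 mm) begins 78 mm behind the grasp point.
Start: joints at [1.021, 0.087, 1.371, -0, 1.684, -0.103], TCP at [0.238, 0.496, 0.206] pointing down, gripper open.
Joint ranges: [-3.1, 3.1], [-0.76, 2.03], [0.27, 2.55], [-1.08, 4.22], [0.17, 2.65], [-2.57, 2.57]. Speed limits (rad/s): [2.79, 2.79, 3.14, 3.14, 3.14, 3.14].

### API

Orientations are given as [roll, pitch, yaw] about the fixed x, y, z axes, in that order (R = Rz(yaw) Ry(pitch) Rx(roll)).
In Python, from bench import * gives the robot as it stands.
- The arm moves only by the tool play_rows, never from a script. Its argument "rows" is a list of rows, each a list of 3 entries, a list of its own where there are three numbers: the finger opening in cm, from 0 to 9.4, then the shift along the world's x, y, z in cm, then the turn, a rotation vector about the world's x, y, z in rad. A call has 1 to 8 rows; each row is the pose to reach, as a shift and turn from the pose commanded when the call began; what a row does not reach only later rows make up. A row lasts 1/12 s, in which the tool goes at most 41.7 mm and 7.16 degrees, less where a joint would pass 70% of its speed; a pose out of reach is approached as far as the arm can. A call with a gripper value outside its range is refused whole. The fingers move at their own pace and stop on an object; the grip force is fixed at half the most. Time passes only in rows, so rows that repeat a pose let the fingers close. It gives the time, the measured TCP pose, the force and the opening at its end, in the units of the state.
- get_obs(): the state, without advancing time (a new reading comes with each control period).
- snapshot(name): name is "scene" or "top" or "wrist"; returns a dict with "pixels" (384x512x3 uint8, red, green, blue), "fx", "fy", "cx", "cy" (pixels), "rvec" (rotation vector, rad) and "tvec" (3), from world to camera coordinates, as OpenCV has them. Camera axes: x right, y down, z forward; pixel columns grow to the right and rows downward; lengths in m; the calibration is good to about 2 mm. A picture is of the moment at which its call begins. There is no depth.
- close_job(): hands the job in, once; it reports no verdict.
Trained networks look in the newest picture that a camera, given by its name, has taken for a name from the list of things; names that differ only in an ending like _2 or _b are one class to them, and where a whole thing is asked for, a point or a joint stands for the part that bears it (a point fixed in the world has none). Each returns a list of dicts, best first, with "confidence" (0 to 1); they miss things now and then, are a little off and sometimes report something else, mostly with a low value. They report only what shows in the picture. A call takes as long as a camera call. They do not tell look-alikes from the thing itself.
- silhouettes(camera, label): "mask" (384x512 bool, what is visible of it) and "point" ([row, column] in pixels, amid what is visible of it).
The state is a dict: "time": time; "joint_positions": joint angles; "qvel": joint speeds; "joint_torque": joint torques, N m; "tool_pos": TCP position; "ee_rot": TCP orientation; "wrist_force": force on the tool from outside, world axes, zero at the start; "wrist_torque": the same for the moment, N m; "width": finger opening in m.
Only numpy, scipy, OpenCV 4.12 (cv2) and the standard library are available. Lean on these libraries where they do the work, as an engineer would, in place of code of your own. Each camera call takes 0.05 s, during which the arm holds its last target. There are 200 camera calls.

### The job

The rack of open vials is locked onto the vibrating table by two blue wing nuts. Turn each nut anticlockwise to its stop, so that it lines up with its slot, then take the rack by the black handle and lift it straight up off the nuts, keeping it level with all four vials standing in it. Finish while still holding it, level and motionless about 10 cm above the table's steel plate so that I can wipe underneath, and leave the things round about alone.

Things in the scene. Friction and masses are not known exactly. Their poses are not given: they have to be found in the camera images.
- vibrating_table: grey bench machine, 138 x 266 mm, fixed; long along its y, controls on its -x face. Origin at the centre of its underside on the work surface, z up. The top of its dark steel plate is 55 mm up; a 4.5 mm high rim on it locates the rack's foot with about 2 mm play. At y = +98 and y = -98 mm stands a 13 mm post with a captive wing nut on top
- nut_left (a joint): blue captive wing nut at the table's y = +98 mm, turning about a vertical axis without rising. 0 = locked, wing along the table's y, across its slot; grows anticlockwise seen from above; 1.571 = stop, wing along the table's x, in line with the slot: the rack can pass (just so from 1.35). Friction 0.06 N m, stays where left. Starts at 0 to 0.4
- nut_right (a joint): the same wing nut at the table's y = -98 mm, same values and directions
- nut_left_grip (a point): pinch point of the left nut, on its axis, 119.5 mm above the work surface; this frame turns with the nut. Wing 9 mm thick (this x), 30 mm long (this y; 34 at its foot), 32 mm tall: top 10 mm above, underside 22 mm below this point. The rack's top plate is 23.5 mm below; the vials come within 44 mm of the axis, rims 2.5 mm below this point
- nut_right_grip (a point): the same point on the right nut
- rack: matt grey aluminium vial rack, about 0.4 kg, 104 mm tall. Origin at the centre of its underside, which stands on the table's plate; z up, axes along the table's. Foot plate 99 x 133 x 4 mm. Top plate 41 mm up (its top), 5 mm thick, 99 mm wide, 249 mm long with its end tongues. Four 37 mm bores at x = +-24, y = +-42 mm; the vials in them stand on the foot plate and project 21 mm
- rack_slot_left (a point): centre of the slot in the rack's left tongue (y = +98 mm), at the top face of the tongue: 44 mm along x, 16 mm along y, through 5 mm. The locked wing lies across it 1.5 mm above the tongue; the rack must rise 40 mm for the tongue to pass the top of the nut
- rack_slot_right (a point): the same in the right tongue (y = -98 mm)
- rack_handle (a point): centre of the rack's black bar handle, over the middle of the rack, 94 mm above the rack's origin: 14 mm thick (x), 64 mm long (y), 20 mm tall, on two posts of 8 mm, 36 mm apart; the vials' rims are 32 mm below this point
- vial_1: open clear snap-cap vial with a printed label (black label), 34 mm across, 58 mm tall, standing loose in one of the rack's four bores; origin at the centre of its underside, z up
- vial_2: open clear snap-cap vial with a printed label (red label), 34 mm across, 58 mm tall, standing loose in one of the rack's four bores; origin at the centre of its underside, z up
- vial_3: open clear snap-cap vial with a printed label (red label), 34 mm across, 58 mm tall, standing loose in one of the rack's four bores; origin at the centre of its underside, z up
- vial_4: open clear snap-cap vial with a printed label (red label), 34 mm across, 58 mm tall, standing loose in one of the rack's four bores; origin at the centre of its underside, z up
- green_cup: green measuring cup with a clear lid, 59 mm across, 49 mm tall, bystander; origin at the centre of its underside
- blue_bottle: slim blue squeeze bottle, 24 mm across, 82 mm tall, bystander; origin at the centre of its underside
- cutters: yellow-handled side cutters lying flat, 54 x 170 x 16 mm, long along their y, bystander; origin at the centre of their underside
There are look-alikes about, which are no part of the job. What is shaped like the vial_2 but orange is not meant.

How it is judged:
By the outcome, as a careful person would: the job done as asked, in the order asked, and still so for the second after the job is handed in, while the arm keeps its last pose, push and grip.
It also fails if it takes over 58 s, if anything falls off the work surface, if the arm or the gripper's body presses on something with over 40 N, if the wrist force passes 120 N, or if a joint passes its speed limit or range.

## Working session

There is one attempt and no reset: what is moved stays moved. The work goes in short steps, Python scripts to look and compute and a tool call to move; the robot and the scene stay as the last step left them, time stands still between calls to the robot, and variables do not carry over. Pictures are saved under pics/ and viewed, about 8 in all and at most 12, crops included, and the job is handed in when it is done.

Besides the shell and the picture viewer there is one more tool, called after "Emit:" in YAML: its name, and indented under it one key for each argument. play_rows: Moves the arm, as the interface text tells. Its arguments: {"type":"object","properties":{"rows":{"type":"array"}},"required":["rows"]}

```bash
mkdir -p pics; ls; cat > h.py <<'E'
from bench import *
import numpy as np, cv2
def cam(s):
    K=np.array([[s['fx'],0,s['cx']],[0,s['fy'],s['cy']],[0,0,1.]])
    return K,np.array(s['rvec'],float).reshape(3,1),np.array(s['tvec'],float).reshape(3,1)
def proj(s,P):
    K,r,t=cam(s); return cv2.projectPoints(np.array(P,float).reshape(-1,1,3),r,t,K,None)[0].reshape(-1,2)
def back(s,uv,z):
    K,r,t=cam(s);R=cv2.Rodrigues(r)[0];C=(-R.T@t).ravel()
    d=(R.T@np.linalg.inv(K)@np.array([uv[0],uv[1],1.]))
    return C+d*(z-C[2])/d[2]
def save(s,n,crop=None,k=1):
    p=s['pixels'][:,:,::-1]
    if crop: p=p[crop[0]:crop[1],crop[2]:crop[3]]
    cv2.imwrite('pics/'+n+'.png',cv2.resize(p,None,fx=k,fy=k,interpolation=cv2.INTER_CUBIC))
E
python3 - <<'E'
from h import *
o=get_obs();print(o)
a=[]
for n in ['scene','top']:
    s=snapshot(n);a.append(s['pixels'])
    for l in ['nut_left','rack_handle','rack','vibrating_table','vial_1','green_cup','blue_bottle','cutters']:
        for d in silhouettes(n,l)[:5]: print(n,l,round(d['confidence'],2),d['point'],d['mask'].sum(), back(s,d['point'][::-1],.12).round(3))
    save(s,n,None,1.5)
E
```

```text
pics
{'time': 0.0, 'joint_positions': array([ 1.02094776e+00,  8.79392469e-02,  1.37223401e+00, -1.33025799e-05,
        1.68362489e+00, -1.03108701e-01]), 'qvel': array([ 0.00025094, -0.00213254,  0.00024745,  0.00096122,  0.00155322,
        0.00086527]), 'joint_torque': array([ 1.01876129e-03, -3.40178061e+01, -3.02433515e+01,  7.17389211e-02,
        3.28240881e-02, -1.51842705e-04]), 'tool_pos': array([0.23733638, 0.49554149, 0.20432308]), 'ee_rot': array([-3.13939751e+00, -2.13851655e-04,  2.69485106e+00]), 'wrist_force': array([-0.72664024,  0.49831593,  0.05607337]), 'wrist_torque': array([-0.05384691, -0.00758951, -0.03365906]), 'width': 0.0938195727221653}
scene nut_left 0.53 [161.9, 236.4] 111 [0.519 0.098 0.12 ]
scene rack_handle 0.64 [156.1, 183.3] 325 [0.415 0.191 0.12 ]
scene rack_handle 0.61 [189.7, 252.2] 1884 [ 0.499 -0.012  0.12 ]
scene rack 0.62 [190.7, 256.8] 2031 [ 0.506 -0.02   0.12 ]
scene vibrating_table 0.92 [225.9, 260.2] 2829 [ 0.454 -0.119  0.12 ]
scene vial_1 0.79 [250.2, 306.6] 345 [ 0.498 -0.224  0.12 ]
scene vial_1 0.65 [190.6, 274.7] 225 [ 0.542 -0.0
[... 423 characters left out ...]
0.12 ]
top rack 0.76 [180.2, 256.1] 2660 [ 0.527 -0.     0.12 ]
top vibrating_table 0.97 [203.6, 256.0] 1690 [ 0.47 -0.    0.12]
top vial_1 0.75 [188.4, 238.8] 166 [0.507 0.041 0.12 ]
top vial_1 0.64 [170.5, 236.8] 158 [0.55  0.046 0.12 ]
top vial_1 0.62 [189.0, 270.9] 146 [ 0.505 -0.036  0.12 ]
top vial_1 0.62 [175.0, 327.2] 174 [ 0.539 -0.17   0.12 ]
top vial_1 0.48 [168.6, 271.5] 177 [ 0.555 -0.037  0.12 ]
top green_cup 0.85 [212.9, 138.4] 456 [0.448 0.282 0.12 ]
top green_cup 0.58 [183.3, 214.6] 58 [0.519 0.1   0.12 ]
top cutters 0.95 [219.3, 375.3] 602 [ 0.433 -0.282  0.12 ]
top cutters 0.52 [189.6, 269.1] 172 [ 0.504 -0.031  0.12 ]
top cutters 0.47 [182.8, 213.4] 55 [0.52  0.103 0.12 ]
```

```bash
python3 - <<'E'
import cv2,numpy as np
a=cv2.imread('pics/scene.png');t=cv2.imread('pics/top.png')
# top: crop from 1.5x ; region cols 190-350 rows 140-230
A=cv2.resize(t[int(140*1.5):int(235*1.5),int(120*1.5):int(400*1.5)],(800,271),interpolation=cv2.INTER_CUBIC)
B=cv2.resize(a[int(130*1.5):int(290*1.5),int(150*1.5):int(400*1.5)],(500,320),interpolation=cv2.INTER_CUBIC)
C=np.zeros((600,800,3),np.uint8);C[:271]=A;C[275:595,:500]=B
C[275:500,500:]=cv2.resize(a,(300,225))
cv2.imwrite('pics/c.png',C)
E
```

```text
(no output)
```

View pics/c.png

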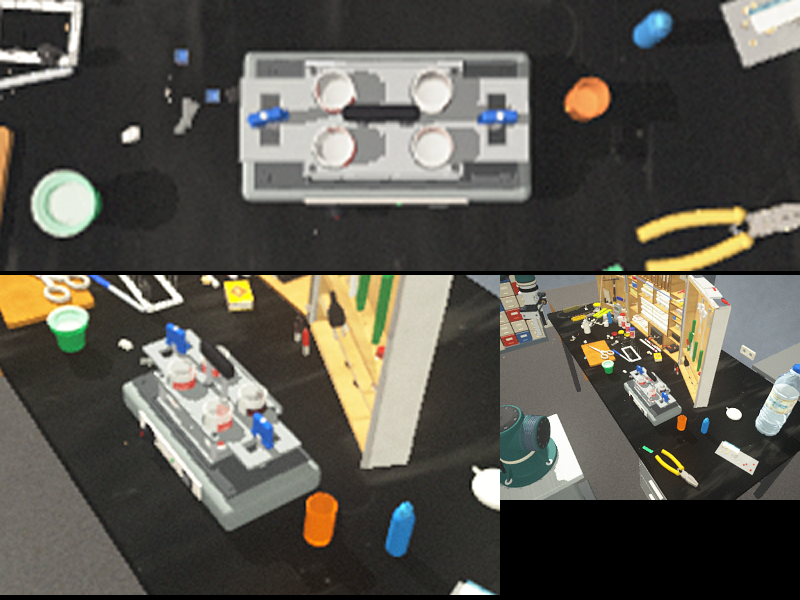

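```bash
cat >> h.py <<'E'
def blue(s,z=.1295,lo=60):
    p=s['pixels'];h=cv2.cvtColor(p,cv2.COLOR_RGB2HSV)
    m=((h[...,0]>100)&(h[...,0]<125)&(h[...,1]>130)&(h[...,2]>60)).astype(np.uint8)
    n,l,st,c=cv2.connectedComponentsWithStats(m)
    out=[]
    for i in range(1,n):
        if st[i,4]<lo: continue
        v,u=np.nonzero(l==i);P=np.array([back(s,(a,b),z)[:2] for a,b in zip(u,v)])
        r=cv2.minAreaRect((P*1000).astype(np.float32))
        w=np.linalg.eigh(np.cov(P.T))[1][:,1]
        out.append((st[i,4],P.mean(0).round(4),'angle from y',round(float(np.arctan(-w[0]/w[1])),3),np.array(r[0]).round(1),np.array(r[1]).round(1),round(r[2],1)))
    return out
E
python3 - <<'E'
from h import *
print('t2g',tcp_to_grasp)
s=snapshot('top')
for b in blue(s,lo=15): print(b)
K,r,t=cam(s);R=cv2.Rodrigues(r)[0];print('cam',(-R.T@t).ravel(),s['fx'])
for n,l in [('top','rack'),('top','vibrating_table')]:
    for d in silhouettes(n,l)[:1]:
        v,u=np.nonzero(d['mask']);z=.096 if l=='rack' else .05
        P=np.array([back(s,(a,b),z)[:2] for a,b in zip(u,v)]);print(l,cv2.minAreaRect((P*1000).astype(np.float32)))
p=s['pixels'].max(2);m=(p<60).astype(np.uint8);n,l,st,c=cv2.connectedComponentsWithStats(m[165:200,235:275])
for i in range(1,n):
    if st[i,4]>40:
        v,u=np.nonzero(l==i);P=np.array([back(s,(a+235,b+165),.155)[:2] for a,b in zip(u,v)]);print('dark',st[i],P.mean(0),cv2.minAreaRect((P*1000).astype(np.float32)))
print(get_obs()['time'])
E
```

```text
t2g 0.0188
(np.int32(279), array([ 0.9453, -0.4468]), 'angle from y', 0.925, array([ 945.2, -445.6]), array([41.2, 48.9]), 87.7)
(np.int32(66), array([0.6962, 0.4834]), 'angle from y', -0.856, array([696.6, 483.9]), array([30.5, 23.8]), 46.0)
(np.int32(112), array([ 0.5971, -0.2178]), 'angle from y', 0.666, array([ 597.6, -217.7]), array([21.7, 35.7]), 43.9)
(np.int32(91), array([0.5431, 0.3688]), 'angle from y', 0.191, array([543.1, 368.3]), array([10. , 53.9]), 10.6)
(np.int32(42), array([0.5249, 0.1015]), 'angle from y', 0.22, array([525.5, 101. ]), array([ 9.5, 31.7]), 16.0)
(np.int32(48), array([ 0.5251, -0.0891]), 'angle from y', 0.031, array([526., -89.]), array([30.8,  9.5]), 90.0)
cam [ 0.44222149 -0.02837378  0.95196417] 348.58530461825205
rack ((524.6979370117188, 6.264076232910156), (99.15504455566406, 247.54660034179688), 0.03939246013760567)
vibrating_table ((518.6083374023438, 3.462249755859375), (149.57711791992188, 264.01025390625), 0.7053301930427551)
dark [  5  12  27   6 127] [0.52566011 0.00610004] ((524.578369140625, 5.883670806884766), (59.83198165893555, 11.555488586425781), 89.97473907470703)
1.05
```

Emit:
play_rows:
  rows:
    - [4,[14,-19,3],[0,0,-0.4]]
    - [4,[14,-19,3],[0,0,-0.4]]
    - [4,[14,-19,3],[0,0,-0.4]]
    - [4,[14,-19,3],[0,0,-0.5]]
    - [4,[14,-19,3],[0,0,-0.6]]
    - [4,[28.8,-39.2,3],[0,0,-0.75]]
    - [4,[28.8,-39.2,3],[0,0,-0.88]]
    - [4,[28.8,-39.2,3],[0,0,-0.88]]

```text
time: 1.72
tool_pos: [0.435, 0.2271, 0.2339]
ee_rot: [3.14, -0.0, 1.81]
wrist_force: [0.3, 1.1, 0.3]
width: 0.0439
```

Emit:
play_rows:
  rows:
    - [4,[0,0,0],[0,0,0]]
    - [4,[0,0,0],[0,0,0]]

```text
time: 1.88
tool_pos: [0.4352, 0.2271, 0.2333]
ee_rot: [-3.141, -0.0, 1.81]
wrist_force: [-0.4, 0.2, 0.1]
width: 0.04
```

Emit:
play_rows:
  rows:
    - [4,[9,-12.3,0],[0,0,0]]
    - [4,[9,-12.3,0],[0,0,0]]
    - [4,[9,-12.3,0],[0,0,0]]
    - [4,[9,-12.3,0],[0,0,0]]
    - [4,[9,-12.3,0],[0,0,0]]
    - [4,[9,-12.3,0],[0,0,0]]

```text
time: 2.38
tool_pos: [0.5241, 0.1064, 0.233]
ee_rot: [-3.141, -0.001, 1.815]
wrist_force: [0.2, -0.1, 0.3]
width: 0.0399
```

```bash
python3 - <<'E'
from h import *
s=snapshot('wrist')
for b in blue(s,lo=100): print(b)
save(s,'w1',None,1.5);o=get_obs();print(o['tool_pos'],o['ee_rot'])
E
```

```text
(np.int32(140), array([0.5235, 0.1152]), 'angle from y', 0.302, array([523.5, 114. ]), array([ 7.9, 20.4]), 14.3)
(np.int32(211), array([ 0.5248, -0.0747]), 'angle from y', 0.014, array([525.3, -76.2]), array([47.1,  9.2]), 89.8)
[0.52363537 0.10723036 0.23325376] [-3.14097032e+00 -1.18273588e-03  1.81623995e+00]
```

View pics/w1.png

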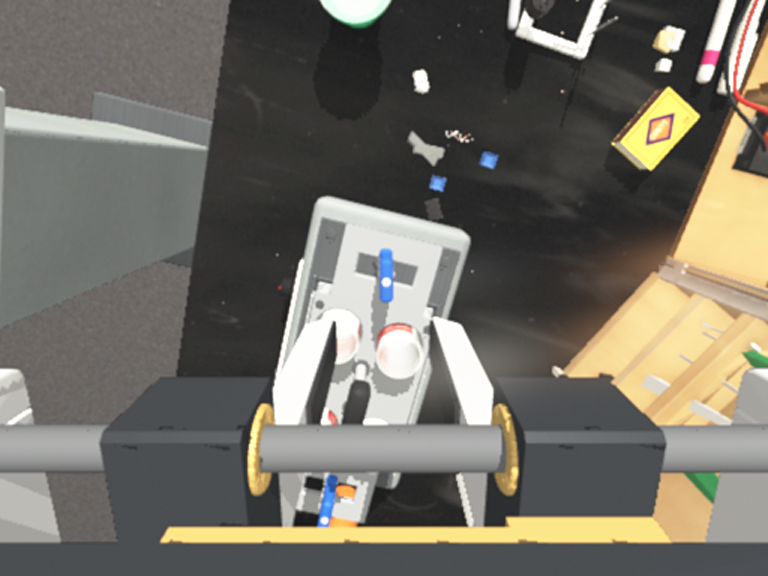

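```bash
python3 - <<'E'
from h import *
s=snapshot('wrist')
for uv in [(384.5,249),(387.5,301),(386,282)]: print(back(s,np.array(uv)/1.5,.1295))
K,r,t=cam(s);R=cv2.Rodrigues(r)[0];print('cam',(-R.T@t).ravel(),s['fx'])
save(s,'w2',(150,215,210,310),6)
T=snapshot('top');S=snapshot('scene')
def bl(s,box):
    p=s['pixels'].astype(int);m=(p[...,2]>p[...,0]+35)&(p[...,2]>p[...,1]+15)
    v,u=np.nonzero(m);k=(u>box[0])&(u<box[1])&(v>box[2])&(v<box[3]);return np.c_[u[k],v[k]]
w=bl(s,(235,280,155,210));print('wrist',w.min(0),w.max(0),w.mean(0),back(s,w.mean(0),.126))
def model(c,th):
    g=[(x,y,z) for x in np.linspace(-.0045,.0045,4) for y in np.linspace(-.015,.015,9) for z in np.linspace(-.022,.01,9)]
    g=np.array(g);a=np.cos(th);b=np.sin(th)
    return np.c_[c[0]+g[:,0]*a-g[:,1]*b,c[1]+g[:,0]*b+g[:,1]*a,.1195+g[:,2]]
for n,c,th in [('L',(.525,.104),.25),('R',(.525,-.092),.03)]:
    for nm,q in [('top',T),('scene',S)]+([('wrist',s)] if n=='L' else []):
        P=proj(q,model(c,th));mn,mx=P.min(0),P.max(0)
        d=bl(q,(mn[0]-7,mx[0]+7,mn[1]-7,mx[1]+7))
        print(n,nm,'model',mn.round(1),mx.round(1),'seen',d.min(0),d.max(0)) if len(d) else print(n,nm,'none')
E
```

```text
[0.51974245 0.12544033 0.1295    ]
[0.53041926 0.09135954 0.1295    ]
[0.5261809  0.10398769 0.1295    ]
cam [0.50561415 0.17669873 0.41385507] 293.6187258701913
wrist [253 166] [262 202] [257.13245033 183.43708609] [0.52506796 0.10766734 0.126     ]
L top model [205.6 177.1] [220.6 185. ] seen [214 177] [220 182]
L scene model [231.7 153.8] [242.8 170.2] seen [233 154] [245 169]
L wrist model [251.6 167. ] [260.7 202. ] seen [253 166] [262 202]
R top model [287.6 178.3] [301.2 183.7] seen [287 178] [300 183]
R scene model [274.8 198.4] [286.4 217.8] seen [275 199] [286 217]
```

View pics/w2.png

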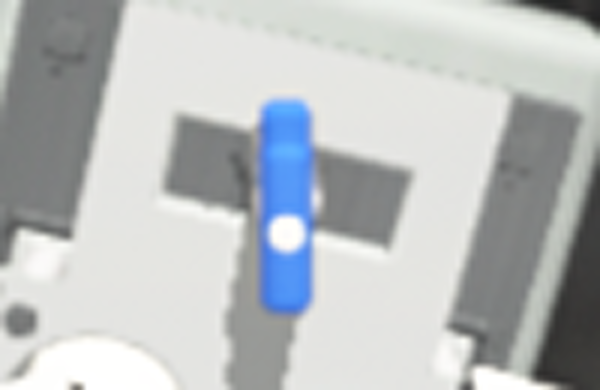

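Emit:
play_rows:
  rows:
    - [4,[0.15,-0.25,-4],[0,0,0]]
    - [4,[0.15,-0.25,-8],[0,0,0]]
    - [4,[0.15,-0.25,-11],[0,0,0]]
    - [4,[0.15,-0.25,-13],[0,0,0]]
    - [4,[0.15,-0.25,-13.1],[0,0,0]]
    - [1.5,[0.15,-0.25,-13.1],[0,0,0]]
    - [0.5,[0.15,-0.25,-13.1],[0,0,0]]
    - [0.5,[0.15,-0.25,-13.1],[0,0,0]]

```text
time: 3.25
tool_pos: [0.5269, 0.104, 0.105]
ee_rot: [3.137, 0.001, 1.816]
wrist_force: [-0.6, 0.2, 0.5]
width: 0.023
```

Emit:
play_rows:
  rows:
    - [0.5,[0,0,0],[0,0,0]]
    - [0.5,[0,0,0],[0,0,0]]
    - [0.5,[0,0,0],[0,0,0]]

```text
time: 3.5
tool_pos: [0.527, 0.1036, 0.1041]
ee_rot: [3.138, 0.0, 1.815]
wrist_force: [0.8, 0.7, 2.6]
width: 0.0086
```

Emit:
play_rows:
  rows:
    - [0.5,[0,0,0],[0,0,0.1]]
    - [0.5,[0,0,0],[0,0,0.2]]
    - [0.5,[0,0,0],[0,0,0.3]]
    - [0.5,[0,0,0],[0,0,0.4]]
    - [0.5,[0,0,0],[0,0,0.5]]
    - [0.5,[0,0,0],[0,0,0.6]]
    - [0.5,[0,0,0],[0,0,0.7]]

```text
time: 4.08
tool_pos: [0.5276, 0.104, 0.1041]
ee_rot: [3.137, 0.003, 2.519]
wrist_force: [2.9, 2.6, 1.5]
width: 0.0089
```

Emit:
play_rows:
  rows:
    - [0.5,[0,0,0],[0,0,0.1]]
    - [0.5,[0,0,0],[0,0,0.2]]
    - [0.5,[0,0,0],[0,0,0.3]]
    - [0.5,[0,0,0],[0,0,0.4]]
    - [0.5,[0,0,0],[0,0,0.5]]
    - [0.5,[0,0,0],[0,0,0.6]]
    - [0.5,[0,0,0],[0,0,0.65]]
    - [0.5,[0,0,0],[0,0,0.65]]

```text
time: 4.75
tool_pos: [0.5277, 0.1046, 0.1041]
ee_rot: [3.139, 0.006, -3.118]
wrist_force: [4.1, 5.2, 2.0]
width: 0.0088
```

```bash
python3 - <<'E'
from h import *
o=get_obs();print(o['tool_pos'],o['ee_rot'],o['wrist_force'],o['wrist_torque'],o['width'])
E
```

```text
[0.52772703 0.10464996 0.10407357] [ 3.13850729  0.00552243 -3.11834846] [4.06813223 5.1596627  1.96126031] [ 0.77573267 -0.60154032 -0.30992941] 0.008841594067280306
```

Emit:
play_rows:
  rows:
    - [3.5,[0,0,0],[0,0,0]]
    - [3.5,[0,0,0],[0,0,0]]
    - [3.5,[0,0,0],[0,0,0]]
    - [3.5,[0,0,4],[0,0,0]]
    - [3.5,[0,0,8],[0,0,0]]
    - [3.5,[0,0,12],[0,0,0]]
    - [3.5,[0,-4,13],[0,0,-0.12]]
    - [3.5,[0,-7,13],[0,0,-0.24]]

```text
time: 5.42
tool_pos: [0.5273, 0.0326, 0.2377]
ee_rot: [3.141, 0.009, 2.921]
wrist_force: [0.7, 0.4, -0.5]
width: 0.0349
```

Emit:
play_rows:
  rows:
    - [4,[0,-2,0],[0,0,-0.12]]
    - [4,[0,-4,0],[0,0,-0.24]]
    - [4,[0,-6,0],[0,0,-0.36]]
    - [4,[0,-8,0],[0,0,-0.48]]
    - [4,[0,-10,0],[0,0,-0.6]]
    - [4,[0,-12,0],[0,0,-0.72]]
    - [4,[0,-12.7,0],[0,0,-0.84]]
    - [4,[0,-12.7,0],[0,0,-0.96]]

```text
time: 6.08
tool_pos: [0.5248, -0.0958, 0.2316]
ee_rot: [-3.139, -0.0, 1.955]
wrist_force: [-0.1, 0.2, 0.7]
width: 0.0399
```

Emit:
play_rows:
  rows:
    - [4,[0,0,0],[0,0,-0.12]]
    - [4,[0,0,0],[0,0,-0.24]]
    - [4,[0,0,0],[0,0,-0.36]]
    - [4,[0,0,0],[0,0,-0.365]]
    - [4,[0,0,0],[0,0,-0.365]]

```text
time: 6.5
tool_pos: [0.5252, -0.0938, 0.232]
ee_rot: [-3.14, -0.0, 1.602]
wrist_force: [-0.1, -1.1, -0.1]
width: 0.0403
```

```bash
python3 - <<'E'
from h import *
o=get_obs();print(o['time'],o['tool_pos'],o['ee_rot'])
s=snapshot('wrist');S=snapshot('scene')
p=s['pixels'].astype(int);m=(p[...,2]>p[...,0]+35)&(p[...,2]>p[...,1]+15);m=m.astype(np.uint8)
n,l,st,c=cv2.connectedComponentsWithStats(m)
for i in range(1,n):
    if st[i,4]>80:print(st[i],c[i],back(s,c[i],.126))
P=proj(s,[(.5255,-.092,.1195),(.5255,.104,.1195)]);print(P)
im=np.zeros((576,768,3),np.uint8)
im=cv2.resize(s['pixels'][:,:,::-1],(768,576))
im[400:576,528:768]=cv2.resize(S['pixels'][130:240,190:340,::-1],(240,176),interpolation=cv2.INTER_CUBIC)
cv2.imwrite('pics/w3.png',im)
E
```

```text
6.5 [ 0.52518085 -0.09383157  0.23198166] [-3.14027802e+00 -5.59857056e-05  1.60196159e+00]
[252 161  10  37 305] [256.59672131 178.96065574] [ 0.52609751 -0.08901471  0.126     ]
[[255.89139326 180.33070602]
 [263.24753815 -41.6770199 ]]
```

View pics/w3.png

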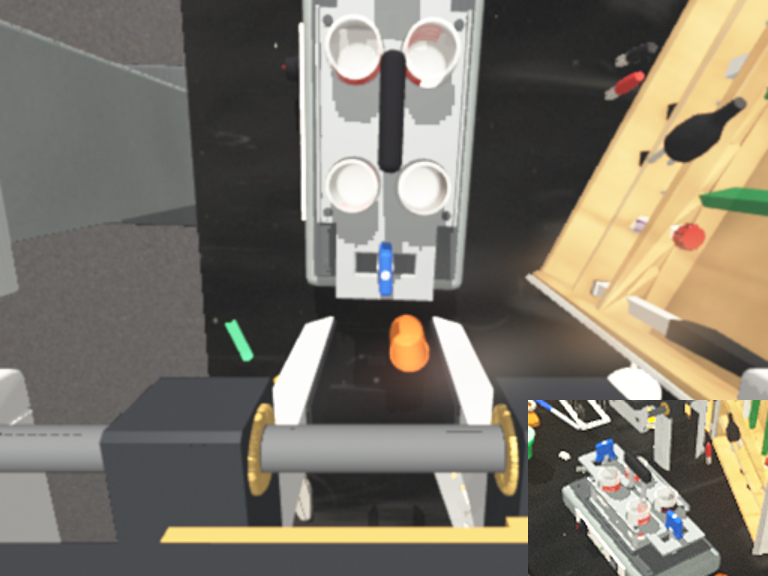

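Emit:
play_rows:
  rows:
    - [4,[0.05,0.2,-4],[0,0,0]]
    - [4,[0.05,0.2,-8],[0,0,0]]
    - [4,[0.05,0.2,-11],[0,0,0]]
    - [4,[0.05,0.2,-12.8],[0,0,0]]
    - [4,[0.05,0.2,-12.9],[0,0,0]]
    - [1.5,[0.05,0.2,-12.9],[0,0,0]]
    - [0.5,[0.05,0.2,-12.9],[0,0,0]]
    - [0.5,[0.05,0.2,-12.9],[0,0,0]]

```text
time: 7.27
tool_pos: [0.5277, -0.0921, 0.106]
ee_rot: [3.137, 0.001, 1.6]
wrist_force: [-1.2, 0.1, 0.3]
width: 0.0234
```

Emit:
play_rows:
  rows:
    - [0.5,[0,0,0],[0,0,0]]
    - [0.5,[0,0,0],[0,0,0]]
    - [0.5,[0,0,0],[0,0,0]]

```text
time: 7.52
tool_pos: [0.5267, -0.0919, 0.1051]
ee_rot: [3.139, 0.001, 1.6]
wrist_force: [-2.1, -0.2, 4.1]
width: 0.0091
```

Emit:
play_rows:
  rows:
    - [0.5,[0,0,0],[0,0,0.1]]
    - [0.5,[0,0,0],[0,0,0.2]]
    - [0.5,[0,0,0],[0,0,0.3]]
    - [0.5,[0,0,0],[0,0,0.4]]
    - [0.5,[0,0,0],[0,0,0.5]]
    - [0.5,[0,0,0],[0,0,0.6]]
    - [0.5,[0,0,0],[0,0,0.7]]
    - [0.5,[0,0,0],[0,0,0.8]]

```text
time: 8.18
tool_pos: [0.5272, -0.0918, 0.1051]
ee_rot: [3.14, 0.003, 2.405]
wrist_force: [0.6, 1.0, 3.8]
width: 0.0088
```

Emit:
play_rows:
  rows:
    - [0.5,[0,0,0],[0,0,0.1]]
    - [0.5,[0,0,0],[0,0,0.2]]
    - [0.5,[0,0,0],[0,0,0.3]]
    - [0.5,[0,0,0],[0,0,0.4]]
    - [0.5,[0,0,0],[0,0,0.5]]
    - [0.5,[0,0,0],[0,0,0.6]]
    - [0.5,[0,0,0],[0,0,0.7]]
    - [0.5,[0,0,0],[0,0,0.77]]

```text
time: 8.85
tool_pos: [0.5273, -0.0913, 0.1051]
ee_rot: [3.141, 0.004, -3.109]
wrist_force: [0.2, 0.8, 4.4]
width: 0.009
```

Emit:
play_rows:
  rows:
    - [0.5,[0,0,0],[0,0,0]]

```text
time: 8.93
tool_pos: [0.5273, -0.0913, 0.1051]
ee_rot: [3.141, 0.003, -3.113]
wrist_force: [0.8, 1.5, 5.4]
width: 0.0086
```

```bash
python3 - <<'E'
from h import *
o=get_obs();print(o['tool_pos'],o['ee_rot'],o['wrist_force'],o['wrist_torque'],o['width'])
E
```

```text
[ 0.52731487 -0.0913128   0.10512679] [ 3.14111113  0.00349249 -3.11293598] [0.82530041 1.47986621 5.36436939] [ 0.38205874  0.01307394 -0.37132511] 0.008634866438933415
```

Emit:
play_rows:
  rows:
    - [3.5,[0,0,0],[0,0,0]]
    - [3.5,[0,0,0],[0,0,0]]
    - [3.5,[0,0,0],[0,0,0]]
    - [3.5,[0,0,4],[0,0,0]]
    - [3.5,[0,0,8],[0,0,0]]
    - [3.5,[0,0,12],[0,0,0]]
    - [3.5,[0,4,13],[0,0,-0.12]]
    - [3.5,[0,7,13],[0,0,-0.24]]

```text
time: 9.6
tool_pos: [0.5281, -0.0225, 0.2382]
ee_rot: [3.141, 0.009, 2.923]
wrist_force: [0.5, 0.8, -0.3]
width: 0.0351
```

Emit:
play_rows:
  rows:
    - [5,[0,1,0],[0,0,-0.12]]
    - [5,[0,2,0],[0,0,-0.24]]
    - [5,[0,2.7,0],[0,0,-0.36]]
    - [5,[0,2.7,0],[0,0,-0.48]]
    - [5,[0,2.7,0],[0,0,-0.6]]
    - [5,[0,2.7,0],[0,0,-0.72]]
    - [5,[0,2.7,0],[0,0,-0.84]]
    - [5,[0,2.7,0],[0,0,-0.96]]

```text
time: 10.27
tool_pos: [0.5259, 0.0049, 0.2327]
ee_rot: [-3.14, -0.0, 1.966]
wrist_force: [-0.3, -0.5, -0.1]
width: 0.0498
```

Emit:
play_rows:
  rows:
    - [5,[0,0,0],[0,0,-0.12]]
    - [5,[0,0,0],[0,0,-0.24]]
    - [5,[0,0,0],[0,0,-0.36]]
    - [5,[0,0,0],[0,0,-0.4]]
    - [5,[0,0,0],[0,0,-0.4]]
    - [5,[0,0,0],[0,0,-0.4]]

```text
time: 10.77
tool_pos: [0.5259, 0.0049, 0.2329]
ee_rot: [-3.141, 0.0, 1.573]
wrist_force: [0.0, -0.0, -0.3]
width: 0.0497
```

```bash
python3 - <<'E'
from h import *
o=get_obs();print(o['time'],o['tool_pos'],o['ee_rot'])
s=snapshot('wrist');S=snapshot('scene')
p=s['pixels'].astype(int).max(2)
v,u=np.nonzero(p<45)
im=cv2.resize(s['pixels'][:,:,::-1],(768,576))
im[350:576,508:768]=cv2.resize(S['pixels'][130:240,200:326,::-1],(260,226),interpolation=cv2.INTER_CUBIC)
for q in proj(s,[(.526,.006+a,.159) for a in (-.032,0,.032)]): print(q*1.5)
cv2.imwrite('pics/w4.png',im)
E
```

```text
10.7667 [0.52594758 0.00486382 0.23285092] [-3.14058184e+00  1.73720486e-04  1.57323121e+00]
[383.22886977 336.43872946]
[383.39461733 286.51736922]
[383.57077384 233.46094892]
```

View pics/w4.png

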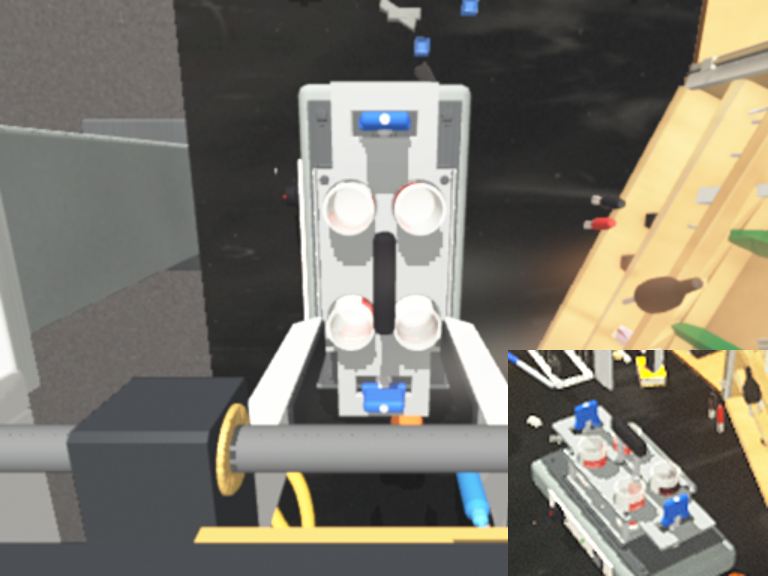

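Emit:
play_rows:
  rows:
    - [5,[0,0.1,-4],[0,0,0]]
    - [5,[0,0.1,-7.5],[0,0,0]]
    - [5,[0,0.1,-9.8],[0,0,0]]
    - [5,[0,0.1,-10.4],[0,0,0]]
    - [2.5,[0,0.1,-10.4],[0,0,0]]
    - [0.5,[0,0.1,-10.4],[0,0,0]]
    - [0.5,[0,0.1,-10.4],[0,0,0]]
    - [0.5,[0,0.1,-10.4],[0,0,0]]

```text
time: 11.53
tool_pos: [0.5277, 0.0059, 0.132]
ee_rot: [3.137, 0.0, 1.573]
wrist_force: [0.7, -0.4, 0.1]
width: 0.0268
```

Emit:
play_rows:
  rows:
    - [0.5,[0,0,0],[0,0,0]]
    - [0.5,[0,0,0],[0,0,0]]
    - [0.5,[0,0,0],[0,0,0]]
    - [0.5,[0,0,0],[0,0,0]]

```text
time: 11.87
tool_pos: [0.5268, 0.0059, 0.1308]
ee_rot: [3.139, 0.0, 1.572]
wrist_force: [0.1, -0.5, 5.3]
width: 0.0138
```

Emit:
play_rows:
  rows:
    - [0.5,[0,0,0.1],[0,0,0]]
    - [0.5,[0,0,0.3],[0,0,0]]
    - [0.5,[0,0,0.6],[0,0,0]]
    - [0.5,[0,0,0.9],[0,0,0]]
    - [0.5,[0,0,1.2],[0,0,0]]
    - [0.5,[0,0,1.5],[0,0,0]]
    - [0.5,[0,0,1.5],[0,0,0]]
    - [0.5,[0,0,1.5],[0,0,0]]

```text
time: 12.53
tool_pos: [0.5262, 0.006, 0.1446]
ee_rot: [3.141, 0.0, 1.573]
wrist_force: [-0.5, 0.8, -4.6]
width: 0.0135
```

```bash
python3 - <<'E'
from h import *
o=get_obs();print(o['tool_pos'],o['ee_rot'],o['wrist_force'],o['wrist_torque'],o['width'])
S=snapshot('scene');save(S,'l1',(120,250,180,350),4)
E
```

```text
[0.52618745 0.0060012  0.14459219] [3.14136226e+00 4.76890027e-05 1.57251661e+00] [-0.49908068  0.8230108  -4.55226789] [-0.0633625   0.06211398 -0.01076314] 0.01352329729427839
```

View pics/l1.png

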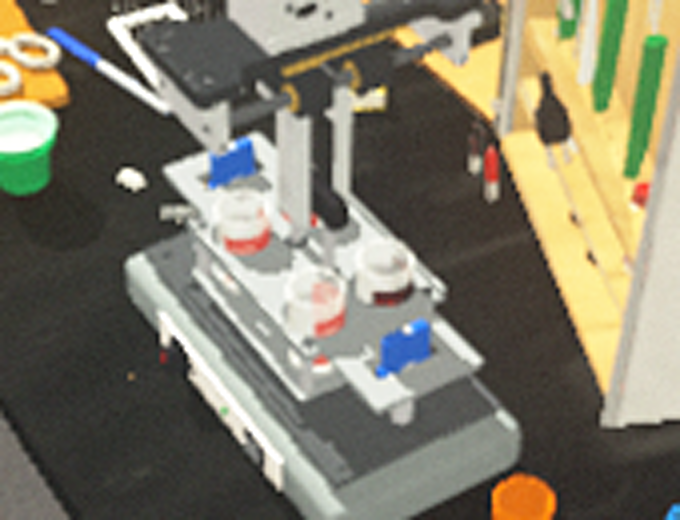

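The rack is clear of its seat and level, and the tongues are rising past the nuts.

Emit:
play_rows:
  rows:
    - [0.5,[0,0,0.3],[0,0,0]]
    - [0.5,[0,0,0.8],[0,0,0]]
    - [0.5,[0,0,1.3],[0,0,0]]
    - [0.5,[0,0,1.8],[0,0,0]]
    - [0.5,[0,0,2.3],[0,0,0]]
    - [0.5,[0,0,2.8],[0,0,0]]
    - [0.5,[0,0,3.2],[0,0,0]]
    - [0.5,[0,0,3.5],[0,0,0]]

```text
time: 13.25
tool_pos: [0.5264, 0.006, 0.1803]
ee_rot: [3.14, 0.0, 1.572]
wrist_force: [0.0, -0.6, -5.4]
width: 0.0141
```

Emit:
play_rows:
  rows:
    - [0.5,[0,0,0.3],[0,0,0]]
    - [0.5,[0,0,1.0],[0,0,0]]
    - [0.5,[0,0,1.8],[0,0,0]]
    - [0.5,[0,0,2.6],[0,0,0]]
    - [0.5,[0,0,3.4],[0,0,0]]
    - [0.5,[0,0,4.2],[0,0,0]]
    - [0.5,[0,0,4.7],[0,0,0]]
    - [0.5,[0,0,5.0],[0,0,0]]

```text
time: 13.92
tool_pos: [0.5266, 0.0059, 0.2309]
ee_rot: [3.14, 0.0, 1.572]
wrist_force: [0.1, 0.7, -5.8]
width: 0.0137
```

Emit:
play_rows:
  rows:
    - [0.5,[0,0,0],[0,0,0]]
    - [0.5,[0,0,0],[0,0,0]]
    - [0.5,[0,0,0],[0,0,0]]
    - [0.5,[0,0,0],[0,0,0]]
    - [0.5,[0,0,0],[0,0,0]]
    - [0.5,[0,0,0],[0,0,0]]

```text
time: 14.42
tool_pos: [0.526, 0.006, 0.229]
ee_rot: [-3.141, -0.0, 1.572]
wrist_force: [-0.2, -0.2, -5.5]
width: 0.0136
```

```bash
python3 - <<'E'
from h import *
o=get_obs();print(o['time'],o['tool_pos'],o['ee_rot'],o['wrist_force'],o['wrist_torque'],o['width'],abs(o['qvel']).max())
S=snapshot('scene')
# predicted tongue corners for a level rack with 10 cm lift
P=proj(S,[(.526+a,.006+b,.196) for a,b in ((-.0495,-.1245),(.0495,-.1245),(.0495,.1245),(-.0495,.1245))]);print(((P-[180,100])*4).round())
save(S,'l2',(100,250,180,350),4)
E
```

```text
14.4167 [0.52598997 0.00601292 0.22901659] [-3.14089994e+00 -6.78145556e-05  1.57245664e+00] [-0.18858121 -0.22492487 -5.46266913] [-0.03221525  0.04709828  0.02979142] 0.013637519298254235 0.0012123930935290734
[[359. 385.]
 [515. 318.]
 [274.  96.]
 [133. 144.]]
```

View pics/l2.png

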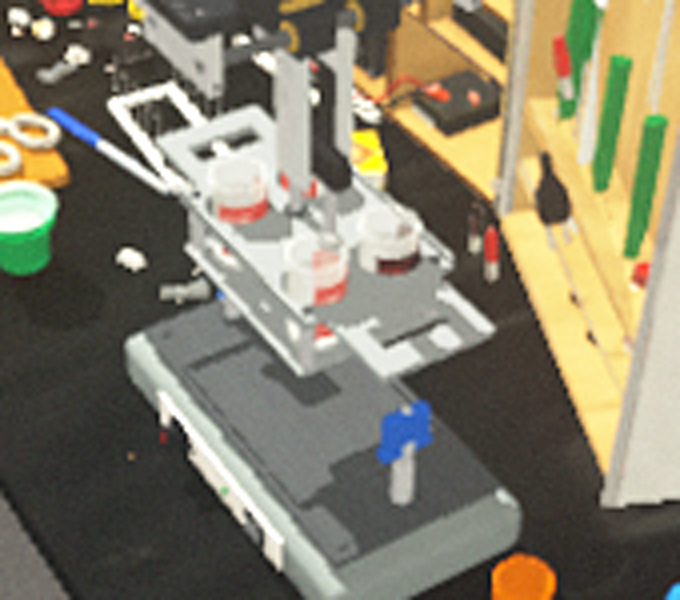

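```bash
python3 -c "
from bench import *
close_job();o=get_obs();print(o['time'],o['tool_pos'],o['width'])"
```

```text
the job is handed in; nothing more can be done
the job is handed in; nothing more can be done
```

I turned both wing nuts anticlockwise to their stops, left one first. I then gripped the black handle, lifted the rack straight up off the nuts, and handed the job in while still holding it.

- **Nuts:** the wrist torque rose to 0.3–0.4 N m at the end of each turn, well above the 0.06 N m friction. The wrist picture showed both wings lying in line with their slots before I lifted.
- **Lift:** the tool rose 9.8 cm and the opening stayed at 13.6 mm, so the handle did not slip. The rack matches its predicted outline for a level lift of about 10 cm.
- **Holding still:** at the last check before hand-in, tool tilt was under 0.001 rad, joint speeds about 0.001 rad/s and the load about 5.5 N. The clock read 14.4 s. The state could not be read after hand-in.
- **Vials:** three are plainly standing in the last picture. The fourth is mostly hidden behind a finger and only its red label shows, so I did not see it whole. Nothing I saw suggested it had tipped.
- **Surroundings:** the arm went near nothing else. In the last picture the green cup and the orange look-alike were where they started. The blue bottle was only partly in view, and the cutters were not in it.

The force and picture checks agreed with each other. The measured tool position was up to about 2.5 mm off the commanded one while gripping, with small forces.

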